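# Re-suspend a polishing suspension and hold the laser shutter open for its reading

## Task

Take a reading of the settled polishing suspension in the particle reader: pick up the capped amber vial, turn it upside down in the air, set it upright again all the way down in the reader's round well and let go of it. Only then flip the safety catch over to the right, off the shutter lever, pull the spring-loaded lever all the way towards the front, and finish while still holding it there. Do not drop the vial, never force the lever against the closed catch, and leave the other things where they stand.

Things in the scene. Friction and masses are not known exactly. Their poses are not given: they have to be found in the camera images.
- vial_mid (a point): closed sample vial, loose, upright at the left or right of the reader: amber glass cylinder 30 mm across up to 62 mm, a shoulder, then a ribbed black screw cap 27 mm across up to 92 mm; 50 to 100 g. This point is its middle, on its axis 46 mm above its underside; z towards the cap
- reader: particle reader, fixed: cream box 150 mm deep (x), 210 mm wide (y), flat cover 58 mm above the worktop. On it, seen from the robot: round black well at the left, lever right of the middle, catch at the right, a laser block 27 mm high along the back. Origin: centre of its underside; x to its back, y to its left, z up; turned by up to 0.3 rad, its display faces the robot
- well (a point): centre of the well's floor, 58 mm above the worktop, at x 0, y +55 mm in the reader's frame. The well is a black collar open at the top: 36 mm bore, 30 mm deep, mouth slightly flared, 58 mm across outside. A seated vial stands on this floor, its middle 46 mm above this point; it sticks out 62 mm above the rim
- shutter_lever (a joint): lever angle about the reader's y: 0 = shut, upright; 0.6 = stop, fully pulled, leaning 0.6 rad to the front (reader's -x). A spring returns it to 0 when let go: about 2 N at the grip at first, 6 N fully pulled. The closed catch's bar blocks it within about 0.1 rad
- lever_grip (a point): centre of the lever's black grip, a slightly tapered round knob 25 mm across and 43 mm long on a 10 mm steel rod; 130 mm from the lever's pivot, 158 mm above the worktop when shut; the grip ends 19 mm beyond this point. z along the rod, outwards; moves with the lever
- lever_pivot (a point): point on the lever's axis below the grip, inside the box, 28 mm above the worktop, at x +32 mm, y -30 mm in the reader's frame; fixed to the reader, with its axes
- catch (a joint): catch angle about the reader's x: 0 to 0.15 = closed, its bar crosses in front of the lever's rod and its thumb blade leans 0.5 rad to the left; grows as the blade is pushed to the right (reader's -y) and the bar swings up; the lever is free above about 0.9; stop at 1.35, blade leaning 0.85 rad to the right. Stays where it is left; about 1 N moves it
- catch_tab (a point): point in the catch's thumb blade, 30 mm from its axis: flat ribbed steel blade 24 mm wide along x, 8 mm thick, reaching 40 mm from the axis, near the reader's front right corner; 92 mm nearer the front than the lever's pivot, 40 mm right of it. Moves with the catch; nothing stands within 35 mm left of it
- catch_pivot (a point): point on the catch's axis at the foot of the thumb blade, 71 mm above the worktop (13 mm above the cover), at x -60 mm, y -70 mm in the reader's frame; fixed to the reader, with its axes
- etchant_bottle: bystander, loose: dropper bottle with a paper label and a black rubber bulb, 33 mm across, 102 mm tall; stands at the other side of the reader. Origin at the centre of its underside
- lens_can: bystander, loose: grey canister with a black screw lid, 38 mm across, 54 mm tall. Origin at the centre of its underside
- petri_dish: bystander, loose: shallow glass dish 88 mm across, 15 mm high, in front of the reader. Origin at the centre of its underside
- mounted_specimen: bystander, loose: black resin-mounted specimen, a disc 30 mm across, 17 mm high, in front of the reader. Origin at the centre of its underside

How it is judged:
By the outcome, as a careful person would: the job done as asked, in the order asked, and still so for the second after the job is handed in, while the arm keeps its last pose, push and grip.
It also fails if it takes over 72 s, if anything falls off the work surface, if the arm or the gripper's body presses on something with over 40 N, if the wrist force passes 120 N, or if a joint passes its speed limit or range.

## Robot

A 6-joint arm with a two-finger parallel gripper is mounted at the origin on a cart in front of the work surface, level with it; the furniture and walls round the work are solid. World frame = base frame: x ahead of the robot, y to its left, z up, the work surface at z = 0. Lengths are in m, angles in degrees, forces in N, time in s.
With the tool pointing down it reaches from about 0.25 to 0.725 m from the base axis. Payload 9.7 kg.
Tool frame: the origin (TCP) lies at the very end of the fingers, on their centre line; the grasp point (between the pads) lies 19 mm behind it (bot.grip_depth is the distance from the TCP to the grasp point, in m); z points along the fingers, y is the direction in which the jaws open and shut (so a half turn about z gives the same grasp; the last joint's range is limited). The gripper opens to 85 mm and grips with 20 to 120 N. Pads are 22 mm wide; open, the fingers measure 114 mm over their backs; the gripper's body (76 mm by 85 mm) begins 54 mm behind the grasp point. The pads swing forward as they close: fully open they stand 13 mm farther back than shut.
Start: joints at [0, 4.979, 10.078, 95.1, 0, 90], TCP at [0.55, -0, 0.231] pointing down, gripper open.
Joint ranges: [-179.16, 179.16], [-48.56, 103.87], [-65.8, 70.77], [-126.05, 130.52], [-82.76, 87.17], [-180, 180]. Speed limits (degrees/s): [127.2, 127.2, 147.25, 180, 180, 180].

## Interface

Orientations are given as [roll, pitch, yaw] about the fixed x, y, z axes, in that order (R = Rz(yaw) Ry(pitch) Rx(roll)).
In Python, from workcell import telemetry, optics, order, bot gives the robot as it stands. The module is installed in compiled form; this text tells all that it offers.
- The arm moves only by the shell command python3 -m inch 'ROWS' [FORCE]. ROWS is JSON, a list of rows, each a list of 7 numbers: the shift along the tool's x, y, z in m, then the turn, a rotation vector about the tool's x, y, z in rad, then the closure, from 0 (fully open) to 1 (shut). In form: [[tx, ty, tz, rx, ry, rz, grip], ...]. A call has 1 to 12 rows; each row is the pose to reach, as a shift and turn from the pose commanded when the call began, along the tool's axes at that moment; what a row does not reach only later rows make up. A row lasts 1/12 s, in which the tool goes at most 41.7 mm and 7.16 degrees, less where a joint would pass 70% of its speed; a pose out of reach is approached as far as the arm can. A call with a gripper value outside its range is refused whole. The fingers move at their own pace and stop on an object; FORCE is the grip in N (left out, the last holds). Time passes only in rows, so rows that repeat a pose let the fingers close. It gives the time, the measured TCP pose, the force and the opening at its end, in the units of the state.
- telemetry.get_obs(): the state, without advancing time (a new reading comes with each control period).
- optics.camera(name): name is "scene" or "side" or "wrist"; returns (picture, depth): 480x640x3 uint8, red, green, blue; 480x640 float32, m along the optical axis (not along the pixel's ray), 0 where there is no reading.
- optics.camera_info(name): a dict with "camera_matrix" (3x3 intrinsics, pixels), "k1" (the pictures are not rectified: a ray, as slopes to the right and down, at radius r is drawn at 1 + k1 r^2 times it, then the intrinsics apply), "xyz" and "attitude" of the camera in the world; the wrist camera has in their place "mount" (4x4, takes a point from camera to tool coordinates, whose origin is the TCP and whose axes are the flange's). Camera axes: x right, y down, z forward; pixel columns grow to the right and rows downward; lengths in m; the calibration is good to about 2 mm. A picture is of the moment at which its call begins: read the wrist's pose just before it. camera_info takes no time and is no camera call.
- order.job_done(): hands the job in, once; it reports no verdict.
The state is a dict: "time": time; "q": joint angles; "qd": joint speeds; "joint_efforts": joint torques, N m; "ee_pos": TCP position; "tcp_rot": TCP orientation; "wrist_force": force on the tool from outside, world axes, zero at the start; "torque": the same for the moment, N m; "opening": finger opening in m.
Only numpy, scipy, OpenCV 4.12 (cv2) and the standard library are available. Lean on these libraries where they do the work, as an engineer would, in place of code of your own. Each camera call takes 0.05 s, during which the arm holds its last target. There are 200 camera calls.

## Working session

There is one attempt and no reset: what is moved stays moved. The work goes in short steps, Python scripts to look and compute and a shell command to move; the robot and the scene stay as the last step left them, time stands still between calls to the robot, and variables do not carry over. Pictures are saved under pics/ and viewed, about 8 in all and at most 12, crops included, and the job is handed in when it is done.

```bash
mkdir -p pics
cat > h.py <<'E'
import numpy as np, cv2
from scipy.spatial.transform import Rotation as R
from workcell import telemetry, optics, order, bot
def tool():
    o=telemetry.get_obs(); return np.array(o["ee_pos"]), R.from_euler('xyz',o["tcp_rot"],degrees=True).as_matrix()
def shot(name,fn=None):
    p,Rt=tool(); im,d=optics.camera(name); im=im.copy()
    if fn: cv2.imwrite('pics/'+fn,im[:,:,::-1])
    i=optics.camera_info(name)
    if name=="wrist":
        M=np.array(i["mount"]); Rc=Rt@M[:3,:3]; t=p+Rt@M[:3,3]
    else:
        Rc=att(i["attitude"]); t=np.array(i["xyz"])
    return im,d,dict(K=np.array(i["camera_matrix"]),k1=i["k1"],R=Rc,t=t)
def att(a):
    a=np.array(a)
    if a.shape==(3,3): return a
    return R.from_euler('xyz',a,degrees=True).as_matrix()
def rays(c,uv):
    uv=np.atleast_2d(np.array(uv,float)); K=c['K']
    n=np.c_[(uv[:,0]-K[0,2])/K[0,0],(uv[:,1]-K[1,2])/K[1,1]]
    s=n.copy()
    for _ in range(20): s=n/(1+c['k1']*(s**2).sum(1,keepdims=True))
    return np.c_[s,np.ones(len(s))]@c['R'].T
def onplane(c,uv,z):
    r=rays(c,uv); return c['t']+r*((z-c['t'][2])/r[:,2])[:,None]
def pts(c,uv,d):   # depth based
    uv=np.atleast_2d(np.array(uv)); r=rays(c,uv); return c['t']+r*d[uv[:,1].astype(int),uv[:,0].astype(int)][:,None]
def proj(c,P):
    q=(np.atleast_2d(P)-c['t'])@c['R']; s=q[:,:2]/q[:,2:]; s=s*(1+c['k1']*(s**2).sum(1,keepdims=True))
    return np.c_[s[:,0]*c['K'][0,0]+c['K'][0,2],s[:,1]*c['K'][1,1]+c['K'][1,2]]
def tri(c1,u1,c2,u2):
    a=rays(c1,u1)[0];b=rays(c2,u2)[0];s=np.linalg.lstsq(np.c_[a,-b],c2['t']-c1['t'],rcond=None)[0]
    A=c1['t']+a*s[0];B=c2['t']+b*s[1]; return (A+B)/2,np.linalg.norm(A-B)
E
python3 - <<'E'
from h import *
o=telemetry.get_obs();print(o)
for n in("scene","side","wrist"):
    print(n,optics.camera_info(n))
ims=[]
for n in("scene","side","wrist"):
    im,d,c=shot(n,n+'0.png'); print(n,c['t'],c['R'][:,2]); np.savez('pics/'+n+'0.npz',im=im,d=d,**c)
E
```

```text
{'time': 0.0, 'q': array([ 8.58053086e-04,  5.01052539e+00,  1.00339923e+01,  9.51005434e+01,
       -5.52245303e-04,  9.00001945e+01]), 'qd': array([ 0.01626069, -0.07950484,  0.02783599, -0.04943941, -0.11331876,
       -0.06311562]), 'joint_efforts': array([ 7.68234549e-04, -5.20392072e+01,  4.64802504e+01,  1.63646933e-02,
        2.23589603e-05, -6.77332673e-05]), 'ee_pos': array([5.49759691e-01, 5.48614734e-06, 2.30584460e-01]), 'tcp_rot': array([-1.79922924e+02,  5.52506408e-04,  9.00006643e+01]), 'wrist_force': array([ 0.21977602,  0.40357955, -0.0996092 ]), 'torque': array([-0.02924847,  0.07000031, -0.00211152]), 'opening': 0.08545227808260455}
scene {'camera_matrix': array([[451.11839858,   0.        , 323.45876669],
       [  0.        , 451.11839858, 249.97702825],
       [  0.        ,   0.        ,   1.        ]]), 'k1': -3.801619770755216e-05, 'xyz': array([ 0.04489858, -0.87383875,  0.58738945]), 'attitude': array([-116.44282158,    0.20779253,  -28.33623379])}
side {'camera_matrix': array([[594.22174027,   0.        , 318.20397911],
       [  0.        , 594.2217402
[... 324 characters left out ...]
3, 241.67420333],
       [  0.        ,   0.        ,   1.        ]]), 'k1': -0.02198008048187659, 'mount': array([[-3.04898936e-05, -9.47938694e-01, -3.18452872e-01,
         8.13350106e-02],
       [ 9.99999928e-01, -1.49076972e-04,  3.48013627e-04,
         3.63258591e-04],
       [-3.77369573e-04, -3.18452839e-01,  9.47938630e-01,
        -1.42857759e-01],
       [ 0.00000000e+00,  0.00000000e+00,  0.00000000e+00,
         1.00000000e+00]])}
scene [ 0.04489858 -0.87383875  0.58738945] [ 0.42356574  0.78885904 -0.44530156]
side [0.12119181 0.90738967 1.04819695] [ 0.27998145 -0.67998396 -0.67766673]
wrist [0.55032132 0.08134664 0.3734961 ] [-8.14176861e-04 -3.18477126e-01 -9.47930197e-01]
```

View pics/scene0.png

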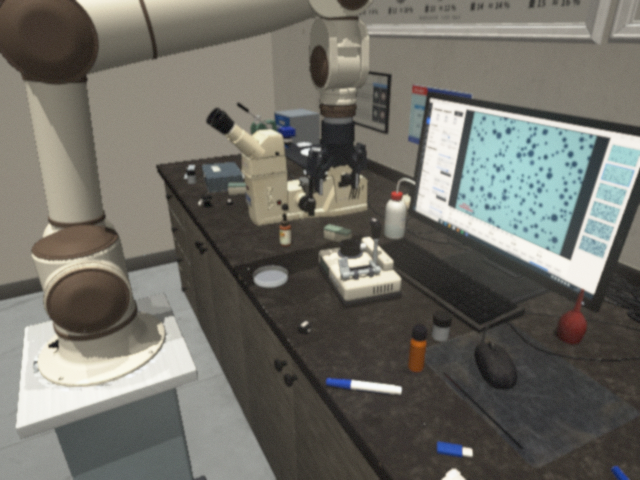

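View pics/side0.png

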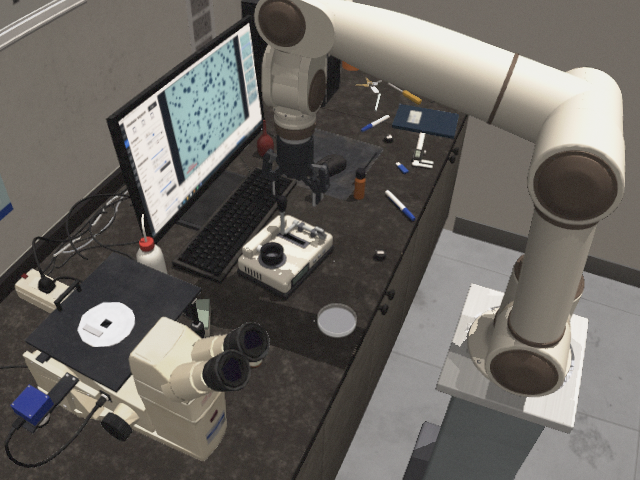

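Scene: vial at about (418,350), etchant (285,235), can (441,328), reader (360,270). Side: vial (361,184), reader (285,255) with well ring at (271,253), lever at (282,200).

```bash
cat > m0.py <<'E'
from h import *
def ld(n):
    z=np.load('pics/'+n+'0.npz'); return z['im'],z['d'],dict(K=z['K'],k1=float(z['k1']),R=z['R'],t=z['t'])
S={n:ld(n) for n in('scene','side','wrist')}
def cloud(n):
    im,d,c=S[n]; v,u=np.mgrid[0:480,0:640]; uv=np.c_[u.ravel(),v.ravel()]
    P=pts(c,uv,d); P[d.ravel()<=0]=9; return P.reshape(480,640,3)
if __name__=="__main__":
    for n in('scene','side'):
        im,d,c=S[n]; P=cloud(n); hsv=cv2.cvtColor(im,cv2.COLOR_RGB2HSV)
        m=cv2.inRange(hsv,(5,150,120),(20,255,255)); 
        m[(P[...,0]>.9)|(P[...,0]<.2)|(np.abs(P[...,1])>.5)|(P[...,2]>.12)|(P[...,2]<.0)]=0
        k,l,st,ce=cv2.connectedComponentsWithStats(m)
        for i in range(1,k):
            if st[i,4]>20: q=P[l==i]; print(n,'amber',st[i],ce[i],q.mean(0),q.min(0),q.max(0),np.median(q,0))
        # cover points
        w=(np.abs(P[...,2]-.058)<.006)&(P[...,0]>.3)&(P[...,0]<.75)&(np.abs(P[...,1])<.25)&(hsv[...,1]<90)&(hsv[...,2]>120)
        w=w.astype(np.uint8); k,l,st,ce=cv2.connectedComponentsWithStats(w)
        i=1+np.argmax(st[1:,4]); q=P[w>0]; print(n,'cover',len(q),np.median(q[:,2]),cv2.minAreaRect(q[:,:2].astype(np.float32)))
        q=P[l==i]; print(' biggest',st[i],cv2.minAreaRect(q[:,:2].astype(np.float32)))
    big=[cv2.resize(S['side'][0][170:310,210:390],None,fx=4.4,fy=4.1,interpolation=cv2.INTER_CUBIC)]
    cv2.imwrite('pics/sidecrop.png',big[0][:,:,::-1])
E
python3 m0.py
```

```text
scene amber [411 340  15   9  91] [418.06593407 344.15384615] [ 0.51385284 -0.36793082  0.06054379] [ 0.5056642  -0.37531191  0.05399806] [ 0.52870727 -0.35333781  0.06684936] [ 0.51213348 -0.36961599  0.06055829]
scene cover 1209 0.05660229337518219 ((0.5893549919128418, -0.03873683512210846), (0.19814597070217133, 0.14308348298072815), 79.6539535522461)
 biggest [320 248  81  41 941] ((0.5893549919128418, -0.03873683512210846), (0.19814597070217133, 0.14308348298072815), 79.6539535522461)
side cover 1776 0.05669300315328474 ((0.5903366208076477, -0.03006637841463089), (0.2077118456363678, 0.14475268125534058), 79.36735534667969)
 biggest [ 238  229   94   56 1648] ((0.5899069309234619, -0.030076749622821808), (0.2074929028749466, 0.14332598447799683), 78.60992431640625)
```

View pics/wrist0.png

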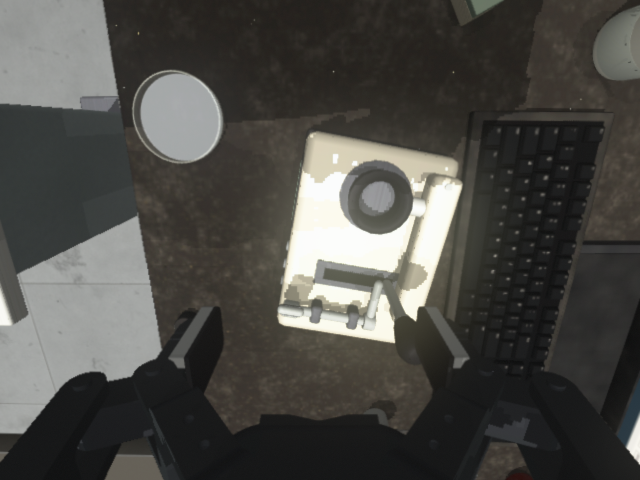

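Wrist: well rim at (378,198), lever knob (405,335), catch with its blade near (290,312), petri dish (180,115). The reader is at about (0.59,-0.03), yaw ≈ -10.5°, with the cover near z=0.057. Next I'll triangulate the vial, well and lever.

Run:
```python
from m0 import *
def amber(n,box):
    im=S[n][0]; hsv=cv2.cvtColor(im,cv2.COLOR_RGB2HSV); m=cv2.inRange(hsv,(3,110,60),(22,255,255)); z=np.zeros_like(m); x0,y0,x1,y1=box; z[y0:y1,x0:x1]=m[y0:y1,x0:x1]
    k,l,st,ce=cv2.connectedComponentsWithStats(z); i=1+np.argmax(st[1:,4]); print(n,st[i],ce[i]); return ce[i],st[i]
a,sa=amber('scene',(395,310,440,385)); b,sb=amber('side',(345,160,380,210))
c1,c2=S['scene'][2],S['side'][2]
print('amber centroid',tri(c1,a,c2,b))
# cap tops/bottom axis check
for P in ([.515,-.36,0],[.515,-.36,.092]): print(proj(c1,P),proj(c2,P))
P1=cloud('scene'); P2=cloud('side')
# other things near vial (heights) from scene cloud
q=P1[300:345,428:455].reshape(-1,3); q=q[(q[:,2]>.02)&(q[:,2]<.07)]; print('can?',np.median(q,0),q.min(0),q.max(0))
q=P1[215:245,275:296].reshape(-1,3); q=q[(q[:,2]>.02)&(q[:,2]<.12)]; print('etch?',np.median(q,0))
# reader frame
yaw=np.radians(79.0-90); ctr=np.array([.590,-.031,0]); Rr=R.from_euler('z',yaw).as_matrix()
f=lambda *p: ctr+Rr@np.array(p)
for n,p in dict(rim=(0,.055,.088),grip=(.032,-.03,.158),tab=(-.06,-.07+.03*np.sin(.5),.071+.03*np.cos(.5)),cpiv=(-.06,-.07,.071)).items():
    print(n,f(*p).round(4),[proj(S[k][2],f(*p)).round(0) for k in S])
# tall points in reader region (side+scene): lever
for n,P in(('scene',P1),('side',P2)):
    loc=(P-ctr)@Rr; m=(np.abs(loc[...,0])<.1)&(np.abs(loc[...,1])<.11)&(loc[...,2]>.14)&(loc[...,2]<.185); print(n,m.sum(), np.median(loc[m],0) if m.any() else '', loc[m].min(0),loc[m].max(0))
    m=(np.abs(loc[...,0])<.04)&(np.abs(loc[...,1]-.055)<.04)&(abs(loc[...,2]-.088)<.005); q=loc[m]; print(' rim',m.sum(),cv2.minEnclosingCircle(q[:,:2].astype(np.float32)))
    m=(np.abs(loc[...,0]+.06)<.02)&(np.abs(loc[...,1]+.06)<.05)&(loc[...,2]>.085)&(loc[...,2]<.13); print(' tab',m.sum(),np.median(loc[m],0),loc[m].min(0),loc[m].max(0))
```

```text
scene [408 338  19  35 523] [416.61185468 354.88910134]
side [354 178  12  22 210] [359.2047619  188.35714286]
amber centroid (array([ 0.5217597 , -0.35915286,  0.02633357]), np.float64(0.0007997758254753526))
[[413.0594405  366.98310857]] [[361.04212241 196.25436255]]
[[417.32617048 327.753524  ]] [[363.24130155 169.96611407]]
can? [ 0.61942168 -0.31576923  0.04662312] [ 0.60603316 -0.32744258  0.02025994] [ 0.72347215 -0.23897442  0.05561703]
etch? [0.52230934 0.25482214 0.04997622]
rim [0.6005 0.023  0.088 ] [array([[349., 241.]]), array([[272., 250.]]), array([[377., 200.]])]
grip [ 0.6157 -0.0666  0.158 ] [array([[374., 228.]]), array([[283., 203.]]), array([[406., 338.]])]
tab [ 0.5205 -0.0741  0.0973] [array([[341., 261.]]), array([[320., 231.]]), array([[287., 306.]])]
cpiv [ 0.5177 -0.0883  0.071 ] [array([[343., 273.]]), array([[323., 236.]]), array([[287., 305.]])]
scene 143 [ 0.03097801 -0.04106389  0.16149282] [ 0.02194317 -0.04781152  0.14071823] [ 0.04507813 -0.03026467  0.17581884]
 rim 113 ((0.003842160338535905, 0.05243363231420517), 0.031840283423662186)
 tab 107 [-0.05809579 -0.06416773  0.09569645] [-0.068777   -0.07292306  0.08514174] [-0.04513479 -0.05522262  0.10677014]
side 136 [ 0.03042937 -0.02425705  0.16561174] [ 0.02133676 -0.04023529  0.14014367] [ 0.04443017 -0.01420303  0.17820191]
 rim 182 ((0.003032721346244216, 0.05435720458626747), 0.031062129884958267)
 tab 54 [-0.06118058 -0.05352274  0.10296061] [-0.06951959 -0.06172603  0.08502496] [-0.0462471  -0.04722096  0.10953359]
```

```bash
cat >> h.py <<'E'
def orient(heading,tilt,roll=0):
    """tool z along heading (deg), tilted down by tilt; camera side up; then roll about tool z"""
    a=np.radians(heading);t=np.radians(tilt);h=np.array([np.cos(a),np.sin(a),0]);u=np.array([0,0,1.])
    z=np.cos(t)*h-np.sin(t)*u; x=np.cos(t)*u+np.sin(t)*h
    return np.c_[x,np.cross(z,x),z]@R.from_euler('z',roll,degrees=True).as_matrix()
def rel(g,Rt,gd=0.019,n=1):
    """rows to bring the grasp point to g with orientation Rt"""
    p,R0=tool(); tgt=np.array(g)+gd*Rt[:,2]
    d=R0.T@(tgt-p); w=R.from_matrix(R0.T@Rt).as_rotvec()
    print('d',d.round(4),'w',w.round(4),'rows>=',int(max(np.linalg.norm(d)/.0417,np.degrees(np.linalg.norm(w))/7.16))+1)
def st():
    o=telemetry.get_obs(); print('t%.2f'%o['time'],'q',o['q'].round(1),'p',o['ee_pos'].round(4),'rot',o['tcp_rot'].round(1),'F',o['wrist_force'].round(1),'op',round(o['opening'],4))
yaw=np.radians(-11.0); ctr=np.array([.590,-.031,0]); Rr=R.from_euler('z',yaw).as_matrix()
f=lambda *p: ctr+Rr@np.array(p)
V=np.array([.5218,-.3590,0])
E
python3 -c "
from h import *
print(bot.grip_depth)
H=-34.5; h=np.array([np.cos(np.radians(H)),np.sin(np.radians(H)),0])
rel(V-h*.13+[0,0,.25],orient(H,50)); rel(V-h*.10+[0,0,.15],orient(H,25))
"
```

```text
0.0187
d [-0.2923 -0.1251 -0.0046] w [-0.7532  0.3971  2.0677] rows>= 18
d [-0.3121 -0.0961  0.0889] w [-1.2076  0.6361  1.8944] rows>= 19
```

```bash
A='[-0.292,-0.125,-0.005,-0.753,0.397,2.068,0]'; python3 -m inch '[[-0.05,-0.02,-0.02,-0.08,0.04,0.21,0],[-0.292,-0.125,-0.005,-0.753,0.397,2.068,0],[-0.292,-0.125,-0.005,-0.753,0.397,2.068,0],[-0.292,-0.125,-0.005,-0.753,0.397,2.068,0],[-0.292,-0.125,-0.005,-0.753,0.397,2.068,0],[-0.292,-0.125,-0.005,-0.753,0.397,2.068,0],[-0.292,-0.125,-0.005,-0.753,0.397,2.068,0],[-0.292,-0.125,-0.005,-0.753,0.397,2.068,0],[-0.292,-0.125,-0.005,-0.753,0.397,2.068,0],[-0.292,-0.125,-0.005,-0.753,0.397,2.068,0],[-0.292,-0.125,-0.005,-0.753,0.397,2.068,0],[-0.292,-0.125,-0.005,-0.753,0.397,2.068,0]]'; python3 -c "
from h import *
st();H=-34.5; h=np.array([np.cos(np.radians(H)),np.sin(np.radians(H)),0])
rel(V-h*.13+[0,0,.25],orient(H,50)); rel(V-h*.10+[0,0,.15],orient(H,25))"
```

```text
time: 1.15
ee_pos: [0.4245, -0.2925, 0.236]
tcp_rot: [168.1, -28.0, 11.1]
wrist_force: [0.1, -0.1, -0.5]
opening: 0.0853
t1.15 q [-42.4 -27.5 -22.8  67.7  14.2 133. ] p [ 0.4245 -0.2925  0.236 ] rot [168.1 -28.   11.1] F [ 0.1 -0.1 -0.5] op 0.0853
d [ 0.     -0.0003  0.0005] w [-0.2457  0.1286  0.6737] rows>= 6
d [-0.0222  0.0048  0.0977] w [-0.3905  0.5459  0.6121] rows>= 8
```

```bash
python3 -m inch '[[-0.022,0.005,0.098,-0.39,0.546,0.612,0],[-0.022,0.005,0.098,-0.39,0.546,0.612,0],[-0.022,0.005,0.098,-0.39,0.546,0.612,0],[-0.022,0.005,0.098,-0.39,0.546,0.612,0],[-0.022,0.005,0.098,-0.39,0.546,0.612,0],[-0.022,0.005,0.098,-0.39,0.546,0.612,0],[-0.022,0.005,0.098,-0.39,0.546,0.612,0],[-0.022,0.005,0.098,-0.39,0.546,0.612,0],[-0.022,0.005,0.098,-0.39,0.546,0.612,0],[-0.022,0.005,0.098,-0.39,0.546,0.612,0]]'; python3 -c "
from h import *
st();H=-34.5; h=np.array([np.cos(np.radians(H)),np.sin(np.radians(H)),0])
rel(V-h*.10+[0,0,.15],orient(H,25))
im,d,c=shot('wrist','w1.png'); st()
print(proj(c,[V,V+[0,0,.092],V+[0,0,.052]]))
"
```

```text
time: 1.98
ee_pos: [0.4776, -0.3272, 0.1347]
tcp_rot: [179.6, -64.5, -33.6]
wrist_force: [0.1, -0.4, -0.2]
opening: 0.0853
t1.98 q [-34.7 -48.5 -65.7   8.4   0.6 179.5] p [ 0.4776 -0.3272  0.1347] rot [179.6 -64.5 -33.6] F [ 0.1 -0.4 -0.2] op 0.0853
d [-0.0057  0.0009 -0.0288] w [-0.0076  0.0095  0.0067] rows>= 1
t2.03 q [-34.8 -48.5 -65.7   8.4   0.6 179.5] p [ 0.4773 -0.3274  0.1342] rot [179.6 -64.4 -33.6] F [-0.1  0.5 -0.7] op 0.0857
[[319.86849844 347.14421464]
 [320.68357915 279.53385376]
 [320.2794613  313.10110421]]
```

View pics/w1.png

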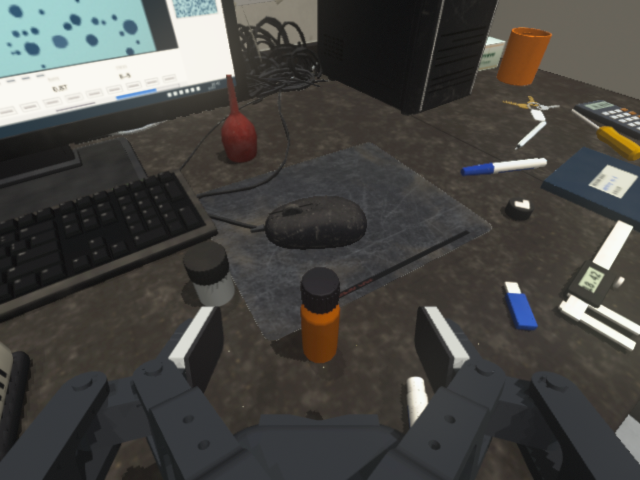

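Wrist view: vial upright at (320,315) and centred as predicted; can at (208,275). Joints 2 and 3 are at their limits, because a low tilt this close in is out of reach. I'll fit a quick planar model so I can choose a feasible tilt.

```bash
cat > kin.py <<'E'
from h import *
from scipy.optimize import least_squares
from scipy.spatial.transform import Rotation as R
D=[([0,5.01,10.03,95.1,0],[.5498,0,.2306]),([-42.4,-27.5,-22.8,67.7,14.2],[.4245,-.2925,.236]),([-34.75,-48.5,-65.7,8.4,.6],[.4774,-.3273,.1344])]
def fk(q,P):
    h,L2,L3,d5,s=P; a,b,c=np.radians([q[1],q[1]-q[2],q[1]-q[2]+q[3]]); j5=np.radians(q[4])
    # elbow, wrist (j4), j5 offset included in d5
    r=L2*np.sin(a)+L3*np.cos(b)+d5*np.cos(c)*np.cos(j5); z=h+L2*np.cos(a)-L3*np.sin(b)-d5*np.sin(c)*np.cos(j5); l=s*d5*np.sin(j5)
    x=np.radians(q[0]); return np.array([r*np.cos(x)-l*np.sin(x),r*np.sin(x)+l*np.cos(x),z])
s=least_squares(lambda P:np.concatenate([fk(q,np.r_[P,1])-p for q,p in D]),[.2,.4,.5,.29]); P=np.r_[s.x,1]
LIM=np.array([[-48.56,103.87],[-65.8,70.77],[-126.05,130.52]])
def ik(r,z,tilt):
    """planar: TCP radius, height, tool tilt-down -> q2,q3,q4 (j5=0)"""
    g=lambda q:(lambda f:[f[0]-r,f[2]-z,np.radians(q[0]-q[1]+q[2]-tilt)])(fk([0,*q,0],P))
    o=least_squares(g,[0,0,tilt]); 
    return o.x.round(1), abs(o.fun).max()<1e-3 and bool(((o.x>LIM[:,0])&(o.x<LIM[:,1])).all())
if __name__=="__main__":
    print(P,abs(s.fun).max())
    for t in(20,25,30,35,40,45,50,60):
        for r,z in((.62,.06),(.64,.06),(.62,.12),(.60,.116),(.58,.2)): 
            # grasp point at (r,z)
            T=np.radians(t); print(t,r,z,*ik(r+.019*np.cos(T),z-.019*np.sin(T),t))
    for t in(0,-30,-40,-50):
        for r,z in((.6,.4),(.7,.35),(.65,.5),(.6,.6)): print(t,r,z,*ik(r,z,t))
E
python3 kin.py
```

```text
[0.22341142 0.31042154 0.51598346 0.34599811 1.        ] 0.01908596851928973
20 0.62 0.06 [-11.3 -54.9 -23.6] True
20 0.64 0.06 [ -6.9 -51.1 -24.2] True
20 0.62 0.12 [-23.3 -55.7 -12.4] True
20 0.6 0.116 [-28.5 -59.8 -11.4] True
20 0.58 0.2 [-47.5 -61.1   6.4] True
25 0.62 0.06 [-14.2 -53.4 -14.2] True
25 0.64 0.06 [ -9.6 -49.6 -14.9] True
25 0.62 0.12 [-24.6 -53.2  -3.7] True
25 0.6 0.116 [-29.7 -57.3  -2.6] True
25 0.58 0.2 [-45.7 -57.1  13.6] True
30 0.62 0.06 [-15.7 -51.1  -5.4] True
30 0.64 0.06 [-11.1 -47.3  -6.2] True
30 0.62 0.12 [-24.5 -50.    4.5] True
30 0.6 0.116 [-29.4 -54.    5.5] True
30 0.58 0.2 [-43.  -52.7  20.3] True
35 0.62 0.06 [-15.9 -48.    2.9] True
35 0.64 0.06 [-11.4 -44.2   2.1] True
35 0.62 0.12 [-23.4 -46.3  12.1] True
35 0.6 0.116 [-28.1 -50.1  12.9] True
35 0.58 0.2 [-39.7 -48.   26.7] True
40 0.62 0.06 [-15.  -44.3  10.6] True
40 0.64 0.06 [-10.6 -40.7  10. ] True
40 0.62 0.12 [-21.4 -42.1  19.3] True
40 0.6 0.116 [-25.8 -45.9  20. ] True
40 0.58 0.2 [-36.  -43.2  32.8] True
45 0.62 0.06 [-13.2 -40.2  18. ] True
45 0.64 0.06 [ -9.  -36.6  17.4] True
45
[... 388 characters left out ...]
 [ -8.  -22.4  45.7] True
60 0.6 0.116 [-11.8 -26.1  45.6] True
60 0.58 0.2 [-18.5 -22.3  56.1] True
0 0.6 0.4 [-57.5 -56.4   1.1] False
0 0.7 0.35 [-26.7 -43.7 -17. ] True
0 0.65 0.5 [-42.5 -37.2   5.3] True
0 0.6 0.6 [-48.6 -29.2  19.4] False
-30 0.6 0.4 [-26.  -58.2 -62.3] True
-30 0.7 0.35 [  4.9 -38.7 -73.6] True
-30 0.65 0.5 [-25.7 -45.7 -50. ] True
-30 0.6 0.6 [-43.9 -46.1 -32.2] True
-40 0.6 0.4 [ -7.6 -50.8 -83.2] True
-40 0.7 0.35 [ 18.3 -30.8 -89.2] True
-40 0.65 0.5 [-12.5 -41.3 -68.8] True
-40 0.6 0.6 [-33.2 -45.  -51.8] True
-50 0.6 0.4 [   8.5  -41.5 -100. ] True
-50 0.7 0.35 [  30.7  -21.1 -101.8] True
-50 0.65 0.5 [  1.3 -34.1 -85.4] True
-50 0.6 0.6 [-19.9 -40.4 -70.4] True
```

```bash
python3 -c "
from h import *
H=-24; h=np.array([np.cos(np.radians(H)),np.sin(np.radians(H)),0])
rel(V-h*.06+[0,0,.12],orient(H,35))"
```

```text
d [-0.018   0.0089  0.0206] w [ 0.1519 -0.1634 -0.0856] rows>= 2
```

```bash
python3 -m inch '[[-0.018,0.009,0.021,0.152,-0.163,-0.086,0],[-0.018,0.009,0.021,0.152,-0.163,-0.086,0],[-0.018,0.009,0.021,0.152,-0.163,-0.086,0],[-0.018,0.009,0.021,0.152,-0.163,-0.086,0]]'; python3 -c "
from h import *
st();H=-24; h=np.array([np.cos(np.radians(H)),np.sin(np.radians(H)),0])
rel(V-h*.06+[0,0,.12],orient(H,35)); rel(V+[0,0,.054],orient(H,35))
im,d,c=shot('wrist')
hsv=cv2.cvtColor(im,cv2.COLOR_RGB2HSV); m=cv2.inRange(hsv,(3,110,60),(22,255,255)); m[:180]=0
k,l,s,ce=cv2.connectedComponentsWithStats(m); i=1+np.argmax(s[1:,4]); print(s[i],ce[i])
x,y,w,hh=s[i,:4]
print('proj base,62,mid31',proj(c,[V,V+[0,0,.062],V+[0,0,.031]]).round(1))
b=proj(c,V+[0,0,.031])[0]; 
# lateral correction using depth at centroid
print('on plane z=.031 (body mid):',onplane(c,ce[i],.031), pts(c,[ce[i].round()],d))
"
```

```text
time: 2.37
ee_pos: [0.4813, -0.3435, 0.1107]
tcp_rot: [180.0, -55.2, -24.3]
wrist_force: [-0.6, 0.5, -0.1]
opening: 0.0855
t2.37 q [-42.7 -37.2 -56.3  17.   15.  169.3] p [ 0.4813 -0.3435  0.1107] rot [180.  -55.2 -24.3] F [-0.6  0.5 -0.1] op 0.0855
d [-0.0019 -0.0024 -0.    ] w [ 0.0049 -0.0038 -0.003 ] rows>= 1
d [-0.0219 -0.0027  0.0869] w [ 0.0049 -0.0038 -0.003 ] rows>= 3
[ 292  280   44   58 1801] [313.94003331 310.24430872]
proj base,62,mid31 [[315.  320.4]
 [314.3 282.4]
 [314.7 303.3]]
on plane z=.031 (body mid): [[ 0.51686063 -0.3562336   0.031     ]] [[ 0.50782056 -0.35251255  0.05208426]]
```

```bash
python3 -m inch '[[-0.005,-0.001,0.02,0,0,0,0],[-0.011,-0.0015,0.043,0.005,-0.004,-0.003,0],[-0.016,-0.002,0.065,0.005,-0.004,-0.003,0],[-0.022,-0.003,0.087,0.005,-0.004,-0.003,0],[-0.022,-0.003,0.087,0.005,-0.004,-0.003,0],[-0.022,-0.003,0.087,0.005,-0.004,-0.003,0]]'; python3 -c "
from h import *
st(); rel(V+[0,0,.054],orient(-24,35))"
```

```text
time: 2.92
ee_pos: [0.5359, -0.3614, 0.0395]
tcp_rot: [-179.9, -54.8, -23.8]
wrist_force: [0.1, 0.2, -0.2]
opening: 0.0856
t2.92 q [-39.7 -20.1 -54.7   1.7  13.  170.7] p [ 0.5359 -0.3614  0.0395] rot [-179.9  -54.8  -23.8] F [ 0.1  0.2 -0.2] op 0.0856
d [ 0.0039  0.0036 -0.0007] w [-0.0042  0.0041  0.0016] rows>= 1
```

```bash
python3 -m inch '[[0.004,0.0035,0,0,0,0,0],[0.004,0.0035,0,0,0,0,0],[0.004,0.0035,0,0,0,0,0.5],[0.004,0.0035,0,0,0,0,1],[0.004,0.0035,0,0,0,0,1],[0.004,0.0035,0,0,0,0,1],[0.004,0.0035,0,0,0,0,1],[0.004,0.0035,0,0,0,0,1],[0.004,0.0035,0,0,0,0,1],[0.004,0.0035,0,0,0,0,1],[0.004,0.0035,0,0,0,0,1],[0.004,0.0035,0,0,0,0,1]]' 50; python3 -c "
from h import *
st(); rel(V+[0,0,.054],orient(-24,35))
im,d,c=shot('wrist','w2.png')"
```

```text
time: 3.92
ee_pos: [0.5377, -0.3673, 0.0461]
tcp_rot: [180.0, -55.0, -23.7]
wrist_force: [-1.1, 1.4, 3.3]
opening: 0.0283
t3.92 q [-40.2 -19.9 -53.9   2.1  13.4 170.4] p [ 0.5377 -0.3673  0.0461] rot [180.  -55.  -23.7] F [-1.1  1.4  3.3] op 0.0283
d [-0.0038 -0.0012 -0.0002] w [-0.0036  0.0001  0.0028] rows>= 1
```

View pics/w2.png

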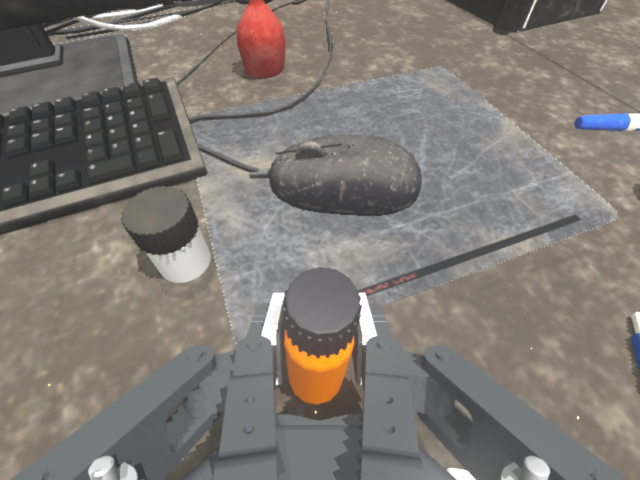

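Vial is between the pads at (320,335). The opening is 28.3 mm, where I expected about 30. I'll lift a little and check the hold.

```bash
python3 -m inch '[[0.008,0,-0.006,0,0,0,1],[0.025,0,-0.017,0,0,0,1],[0.045,0,-0.031,0,0,0,1],[0.065,0,-0.046,0,0,0,1],[0.082,0,-0.057,0,0,0,1],[0.082,0,-0.057,0,0,0,1],[0.082,0,-0.057,0,0,0,1]]' 70; python3 -c "
from h import *
st()
im,d,c=shot('scene','s3.png'); p,Rt=tool(); g=p-.019*Rt[:,2]; print(g,proj(c,g)); u,v=proj(c,g)[0].astype(int)
cv2.imwrite('pics/s3c.png',cv2.resize(im[v-40:v+40,u-50:u+50],None,fx=6,fy=6,interpolation=cv2.INTER_CUBIC)[:,:,::-1])
hsv=cv2.cvtColor(im,cv2.COLOR_RGB2HSV); m=cv2.inRange(hsv,(3,110,60),(22,255,255)); z=np.zeros_like(m); z[v-40:v+60,u-40:u+40]=m[v-40:v+60,u-40:u+40]
y,x=np.nonzero(z); print('amber rows',y.min(),y.max(),x.min(),x.max(), cv2.fitEllipse(np.c_[x,y].astype(np.float32)))
print(proj(c,[g+[0,0,.008],g-[0,0,.054],g]))
"
```

```text
time: 4.55
ee_pos: [0.5381, -0.3676, 0.1468]
tcp_rot: [180.0, -55.0, -23.7]
wrist_force: [-0.4, 0.2, -0.4]
opening: 0.0283
t4.55 q [-40.1 -27.5 -46.8  16.8  13.4 170.4] p [ 0.5381 -0.3676  0.1468] rot [180.  -55.  -23.7] F [-0.4  0.2 -0.4] op 0.0283
[ 0.52332174 -0.36088696  0.15555612] [[424.55693369 297.31531757]]
amber rows 294 329 413 432 ((422.6264953613281, 314.67071533203125), (14.290584564208984, 31.175989151000977), 18.426143646240234)
[[424.99293682 293.46781117]
 [421.71255207 322.41541309]
 [424.55693369 297.31531757]]
```

View pics/s3c.png

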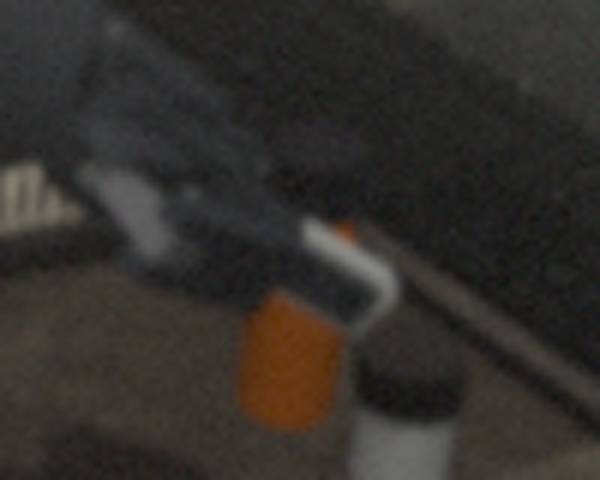

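The vial is held on the amber body and upright. Next comes the inversion, rotating by negative angles about the heading so that q6 goes from 170 to 0.

```bash
cat >> h.py <<'E'
def hrot(H,deg):
    a=np.radians(H); return R.from_rotvec(np.radians(deg)*np.array([np.cos(a),np.sin(a),0])).as_matrix()
E
python3 -c "
from h import *
R0=orient(-24,35)
rel([.58,-.30,.30],hrot(-24,-40)@R0); rel([.60,-.28,.40],hrot(-24,-80)@R0)
im,d,c=shot('side'); v,u=np.mgrid[0:480:2,0:640:2]; P=pts(c,np.c_[u.ravel(),v.ravel()],d); m=(P[:,2]>.2)&(P[:,2]<.6)&(P[:,0]>.4)&(P[:,1]>-.7)&(P[:,1]<.3)
q=P[m&(P[:,0]>.68)]; 
for y in np.arange(-.7,.3,.1):
  k=q[(q[:,1]>=y)&(q[:,1]<y+.1)]; print(round(y,1),len(k),k[:,0].min() if len(k) else '', k[:,2].max() if len(k) else '')
"
```

```text
d [ 0.136  -0.0715 -0.0622] w [-4.046e-01  3.000e-04 -5.693e-01] rows>= 6
d [ 0.229  -0.0942 -0.115 ] w [-0.8051 -0.0015 -1.1411] rows>= 12
-0.7 199 1.1814418062835632 0.3887129755440776
-0.6 274 1.1837081475597695 0.416753738680095
-0.5 633 0.8805998783123474 0.4577340417373873
-0.4 923 0.8819877772812732 0.4938227867553808
-0.3 1100 0.882632025553598 0.5297006313863791
-0.2 1356 0.882263103024514 0.570022018566606
-0.1 1701 0.8828074610853358 0.5986092688736522
-0.0 1967 0.881748418633981 0.5999064713850817
0.1 1419 0.8799996278876974 0.5996912181621294
0.2 348 0.6812150491584386 0.37984306089928244
```

Monitor at x≥0.88, so it's clear.

```bash
python3 -m inch '[[0.03,-0.015,-0.014,-0.04,0,-0.05,1],[0.06,-0.032,-0.028,-0.12,0,-0.17,1],[0.09,-0.048,-0.042,-0.19,0,-0.27,1],[0.115,-0.06,-0.053,-0.26,0,-0.37,1],[0.136,-0.072,-0.062,-0.33,0,-0.47,1],[0.155,-0.076,-0.073,-0.405,0,-0.57,1],[0.175,-0.08,-0.084,-0.475,0,-0.67,1],[0.195,-0.085,-0.095,-0.545,0,-0.77,1],[0.215,-0.09,-0.105,-0.62,0,-0.87,1],[0.229,-0.094,-0.115,-0.69,0,-0.97,1],[0.229,-0.094,-0.115,-0.75,0,-1.06,1],[0.229,-0.094,-0.115,-0.805,0,-1.141,1]]'; python3 -c "
from h import *
R0=orient(-24,35);st()
rel([.60,-.28,.40],hrot(-24,-120)@R0); rel([.60,-.28,.40],hrot(-24,-163)@R0)"
```

```text
time: 5.65
ee_pos: [0.6101, -0.2956, 0.3981]
tcp_rot: [95.6, -7.9, 30.7]
wrist_force: [1.4, 0.8, -0.9]
opening: 0.028
t5.65 q [ -6.6 -26.9 -40.5  -4.7 -51.6 104.9] p [ 0.6101 -0.2956  0.3981] rot [95.6 -7.9 30.7] F [ 1.4  0.8 -0.9] op 0.028
d [ 0.0015  0.0071 -0.0011] w [-0.3965 -0.0014 -0.5675] rows>= 6
d [ 0.0073  0.0109 -0.0051] w [-8.2650e-01 -1.1000e-03 -1.1826e+00] rows>= 12
```

```bash
python3 -m inch '[[0,0,0,-0.06,0,-0.09,1],[0,0.002,0,-0.13,0,-0.19,1],[0,0.004,0,-0.20,0,-0.29,1],[0,0.005,0,-0.27,0,-0.39,1],[0.001,0.006,0,-0.34,0,-0.49,1],[0.002,0.007,-0.001,-0.41,0,-0.59,1],[0.003,0.008,-0.002,-0.48,0,-0.69,1],[0.004,0.009,-0.003,-0.55,0,-0.79,1],[0.005,0.01,-0.004,-0.62,0,-0.89,1],[0.006,0.01,-0.005,-0.69,0,-0.99,1],[0.007,0.011,-0.005,-0.76,0,-1.09,1],[0.007,0.011,-0.005,-0.826,0,-1.183,1]]'; python3 -c "
from h import *
R0=orient(-24,35);st()
rel([.60,-.28,.40],hrot(-24,-180)@R0); p,Rt=tool(); print('vial axis',Rt@R0.T@[0,0,1])"
```

```text
time: 6.65
ee_pos: [0.6127, -0.29, 0.4082]
tcp_rot: [28.1, 51.8, -1.3]
wrist_force: [0.7, 0.3, -0.9]
opening: 0.0279
t6.65 q [-19.9   0.4 -55.3 -89.8 -13.   11.7] p [ 0.6127 -0.29    0.4082] rot [28.1 51.8 -1.3] F [ 0.7  0.3 -0.9] op 0.0279
d [-0.0013  0.0046  0.0008] w [-0.1699 -0.0036 -0.2421] rows>= 3
vial axis [ 0.11538119  0.26766092 -0.95657975]
```

```bash
python3 -m inch '[[0,0.002,0,-0.06,0,-0.085,1],[0,0.004,0,-0.12,0,-0.17,1],[0,0.0045,0,-0.17,0,-0.242,1],[0,0.0045,0,-0.17,0,-0.242,1],[0,0.0045,0,-0.17,0,-0.242,1],[0,0.0045,0,-0.17,0,-0.242,1],[0,0.0045,0,-0.17,0,-0.242,1],[0,0.0045,0,-0.17,0,-0.242,1],[0,0.0045,0,-0.17,0,-0.242,1]]'; python3 -c "
from h import *
R0=orient(-24,35);st(); p,Rt=tool(); print('vial axis',Rt@R0.T@[0,0,1])
im,d,c=shot('side','s4.png'); u,v=proj(c,p)[0].astype(int); print(u,v); cv2.imwrite('pics/s4c.png',cv2.resize(im[max(v-45,0):v+45,u-60:u+60],None,fx=5,fy=5,interpolation=cv2.INTER_CUBIC)[:,:,::-1])
rel([.60,-.28,.40],hrot(-24,-100)@R0)"
```

```text
time: 7.4
ee_pos: [0.6144, -0.2859, 0.4128]
tcp_rot: [0.7, 54.9, -23.3]
wrist_force: [0.3, -0.2, -0.0]
opening: 0.0281
t7.40 q [-25.3   1.5 -55.2 -91.7   0.9   1.2] p [ 0.6144 -0.2859  0.4128] rot [  0.7  54.9 -23.3] F [ 0.3 -0.2 -0. ] op 0.0281
vial axis [ 0.0038504   0.00650773 -0.99997141]
321 66
d [ 0.0089 -0.0112 -0.0062] w [ 7.9810e-01 -1.0000e-04  1.1368e+00] rows>= 12
```

View pics/s4c.png

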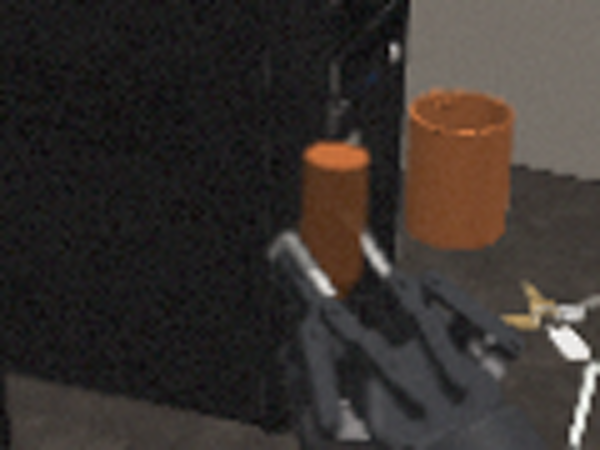

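The vial is upside down, base up at (335,155) in the crop, and firmly held. Next I turn it back.

```bash
python3 -m inch '[[0,0,0,0.06,0,0.09,1],[0,0,0,0.13,0,0.19,1],[0,-0.002,0,0.2,0,0.285,1],[0,-0.003,0,0.27,0,0.385,1],[0,-0.005,0,0.34,0,0.485,1],[0,-0.006,0,0.41,0,0.585,1],[0.002,-0.007,-0.002,0.48,0,0.685,1],[0.004,-0.008,-0.003,0.55,0,0.785,1],[0.006,-0.009,-0.004,0.62,0,0.885,1],[0.008,-0.01,-0.005,0.69,0,0.985,1],[0.009,-0.011,-0.006,0.75,0,1.07,1],[0.009,-0.011,-0.006,0.80,0,1.137,1]]'; python3 -c "
from h import *
R0=orient(-24,35);st()
rel([.60,-.28,.40],hrot(-24,-20)@R0)
rel([.60,-.20,.35],orient(0,35)@np.eye(3))"
```

```text
time: 8.45
ee_pos: [0.6095, -0.2959, 0.4021]
tcp_rot: [84.4, 7.9, 30.5]
wrist_force: [0.9, -0.7, 0.3]
opening: 0.0276
t8.45 q [ -6.6 -22.2 -48.4 -35.1 -51.8  75. ] p [ 0.6095 -0.2959  0.4021] rot [84.4  7.9 30.5] F [ 0.9 -0.7  0.3] op 0.0276
d [ 0.0075 -0.011  -0.0048] w [0.7979 0.0018 1.1382] rows>= 12
d [ 0.062  -0.0471 -0.0845] w [1.2335 0.3654 1.2243] rows>= 15
```

```bash
python3 -c "
from h import *
rel([.62,-.25,.31],hrot(-24,-10)@orient(-24,35))"
```

```text
d [ 0.0536 -0.094  -0.0297] w [0.8981 0.0018 1.2811] rows>= 13
```

```bash
python3 -m inch '[[0.002,-0.004,-0.001,0.06,0,0.09,1],[0.006,-0.011,-0.003,0.13,0,0.19,1],[0.011,-0.02,-0.006,0.2,0,0.285,1],[0.016,-0.029,-0.009,0.27,0,0.385,1],[0.022,-0.038,-0.012,0.34,0,0.485,1],[0.027,-0.047,-0.015,0.41,0,0.585,1],[0.032,-0.056,-0.018,0.48,0,0.685,1],[0.038,-0.065,-0.021,0.55,0,0.785,1],[0.043,-0.074,-0.024,0.62,0,0.885,1],[0.048,-0.083,-0.027,0.69,0,0.985,1],[0.053,-0.092,-0.03,0.76,0,1.085,1],[0.054,-0.094,-0.03,0.83,0,1.185,1]]'; python3 -c "
from h import *
st(); w=f(0,.055,.058)
rel([.57,-.08,.25],orient(3,35)); rel(w+[-.0,0,.20],orient(13,35)) ; print(w)"
```

```text
time: 9.45
ee_pos: [0.6338, -0.2574, 0.2968]
tcp_rot: [152.5, -51.5, -1.8]
wrist_force: [0.8, 0.7, -1.0]
opening: 0.0281
t9.45 q [-15.2 -25.6 -29.8  31.1 -16.8 171.3] p [ 0.6338 -0.2574  0.2968] rot [152.5 -51.5  -1.8] F [ 0.8  0.7 -1. ] op 0.0281
d [-0.0787 -0.1538 -0.0871] w [ 0.5473  0.0724 -0.0346] rows>= 5
d [-0.0557 -0.2557 -0.1222] w [ 0.6862  0.0978 -0.1382] rows>= 7
[0.60049449 0.0229895  0.058     ]
```

```bash
python3 -c "
from h import *
rel(f(0.001,.055,.278),orient(13,35))"
python3 - <<'E'
import sys; sys.path.insert(0,'.')
import os; os.chdir('.')
from m0 import *
# ring in first views: dark pixels near predicted rim
for n in('wrist','side','scene'):
    im,d,c=S[n]; P=cloud(n); loc=(P-ctr)@Rr; g=cv2.cvtColor(im,cv2.COLOR_RGB2GRAY)
    m=((g<75)&(np.hypot(loc[...,0],loc[...,1]-.055)<.034)&(abs(loc[...,2]-.088)<.004)).astype(np.uint8)
    y,x=np.nonzero(m); L=(onplane(c,np.c_[x,y],.088)-ctr)@Rr
    (cx,cy),r=cv2.minEnclosingCircle(L[:,:2].astype(np.float32)); print(n,len(x),cx,cy,r)
E
```

```text
d [-0.0395 -0.2501 -0.1325] w [ 0.6862  0.0978 -0.1382] rows>= 7
wrist 424 0.002274726517498493 0.07082518935203552 0.020756568759679794
side 146 0.0013662499841302633 0.05701044574379921 0.028849663212895393
scene 87 0.002493423642590642 0.04502579942345619 0.030306102707982063
```

```bash
python3 -m inch '[[0,-0.03,-0.02,0.05,0.007,-0.01,1],[-0.005,-0.07,-0.04,0.15,0.02,-0.03,1],[-0.011,-0.11,-0.06,0.26,0.036,-0.05,1],[-0.018,-0.15,-0.08,0.37,0.05,-0.075,1],[-0.026,-0.19,-0.1,0.48,0.07,-0.1,1],[-0.033,-0.225,-0.12,0.59,0.085,-0.12,1],[-0.0395,-0.25,-0.1325,0.686,0.098,-0.138,1],[-0.0395,-0.25,-0.1325,0.686,0.098,-0.138,1],[-0.0395,-0.25,-0.1325,0.686,0.098,-0.138,1],[-0.0395,-0.25,-0.1325,0.686,0.098,-0.138,1]]'; python3 -c "
from h import *
st(); rel(f(.002,.056,.18),orient(13,35))"
```

```text
time: 10.28
ee_pos: [0.6169, 0.0245, 0.2676]
tcp_rot: [179.3, -54.9, 13.5]
wrist_force: [-0.1, -1.7, -0.9]
opening: 0.0281
t10.28 q [ -3.9 -35.9 -38.1  34.   13.4 169.9] p [0.6169 0.0245 0.2676] rot [179.3 -54.9  13.5] F [-0.1 -1.7 -0.9] op 0.0281
d [-0.0797 -0.0031  0.0578] w [0.006  0.0012 0.0048] rows>= 3
```

```bash
python3 -m inch '[[-0.02,-0.001,0.014,0,0,0,1],[-0.045,-0.002,0.033,0.006,0,0.005,1],[-0.065,-0.003,0.047,0.006,0,0.005,1],[-0.08,-0.003,0.058,0.006,0,0.005,1],[-0.08,-0.003,0.058,0.006,0,0.005,1],[-0.08,-0.003,0.058,0.006,0,0.005,1]]'
cat > chk.py <<'E'
from h import *
import sys
st(); p,Rt=tool(); g=p-.019*Rt[:,2]; print('grasp local',(Rr.T@(g-ctr)).round(4))
out=[]
for n in('scene','side'):
    im,d,c=shot(n,sys.argv[1]+n+'.png'); hsv=cv2.cvtColor(im,cv2.COLOR_RGB2HSV); m=cv2.inRange(hsv,(3,110,50),(22,255,255))
    u,v=proj(c,g-[0,0,.025])[0].astype(int); z=np.zeros_like(m); z[v-40:v+40,u-40:u+40]=m[v-40:v+40,u-40:u+40]
    k,l,s,ce=cv2.connectedComponentsWithStats(z); i=1+np.argmax(s[1:,4]); print(n,s[i],ce[i].round(1))
    # column midpoints row by row in lower half -> axis line
    ys=range(s[i,1]+s[i,3]//2, s[i,1]+s[i,3]-3); mid=np.array([[np.mean(np.nonzero(l[y]==i)[0]),y] for y in ys])
    ax=mid[len(mid)//2]; out.append((c,ax)); print(' axis px',ax.round(1),' pred axis at g-.03:',proj(c,g-[0,0,.03]).round(1))
    cv2.imwrite('pics/'+sys.argv[1]+n+'c.png',cv2.resize(im[v-45:v+55,u-60:u+60],None,fx=3.3,fy=3.3,interpolation=cv2.INTER_CUBIC)[:,:,::-1])
# axis = intersection of two vertical planes (vial upright)
A=[];b=[]
for c,a in out:
    r=rays(c,a)[0]; nn=np.cross(r,[0,0,1]); A.append(nn[:2]); b.append(nn@c['t'])
X=np.linalg.solve(np.array(A),b); print('axis xy',X.round(4),'grasp xy',g[:2].round(4),'local',(Rr.T@(np.r_[X,0]-ctr)).round(4))
a=cv2.imread('pics/'+sys.argv[1]+'scenec.png');b=cv2.imread('pics/'+sys.argv[1]+'sidec.png'); cv2.imwrite('pics/'+sys.argv[1]+'.png',np.hstack([a,b]))
E
python3 chk.py k1
```

```text
time: 10.78
ee_pos: [0.6177, 0.0267, 0.168]
tcp_rot: [-179.9, -54.8, 12.9]
wrist_force: [-0.4, 0.4, 0.3]
opening: 0.0281
t10.78 q [ -3.8 -34.4 -48.2  22.5  13.7 170.2] p [0.6177 0.0267 0.168 ] rot [-179.9  -54.8   12.9] F [-0.4  0.4  0.3] op 0.0281
grasp local [0.002  0.0556 0.1789]
scene [343 212  12  21 214] [348.5 222.5]
 axis px [348.5 226. ]  pred axis at g-.03: [[349.8 219.4]]
side [266 229  12  15 149] [271.3 235.9]
 axis px [271. 238.]  pred axis at g-.03: [[270.6 230.5]]
axis xy [0.6008 0.0261] grasp xy [0.6025 0.0232] local [-0.0003  0.0581  0.    ]
```

View pics/k1.png

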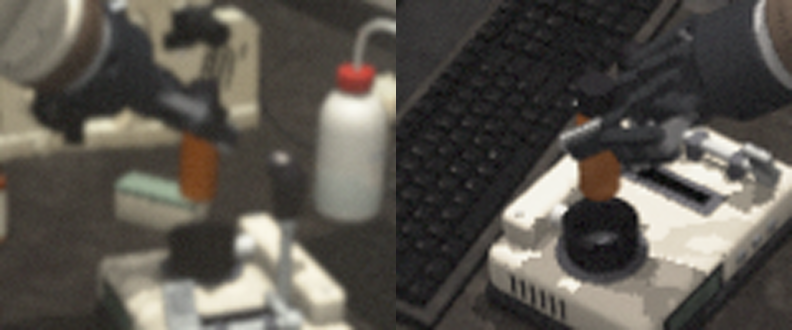

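Vial hangs upright above the well. Measured against the ring in both views it is about 2–3 mm off, so I'll correct by (+2.5, -2.5) mm and descend carefully.

```bash
python3 -m inch '[[0.001,0.003,0.0015,0,0,0,1],[-0.007,0.003,0.007,0,0,0,1],[-0.015,0.003,0.013,0,0,0,1],[-0.023,0.003,0.0185,0,0,0,1],[-0.027,0.003,0.0213,0,0,0,1],[-0.031,0.003,0.024,0,0,0,1],[-0.035,0.003,0.027,0,0,0,1],[-0.035,0.003,0.027,0,0,0,1]]'; python3 chk.py k2
```

```text
time: 11.55
ee_pos: [0.6198, 0.0251, 0.1225]
tcp_rot: [-179.8, -54.8, 12.9]
wrist_force: [-0.2, 0.2, -0.7]
opening: 0.0277
t11.55 q [ -4.1 -31.9 -52.   16.3  14.  170. ] p [0.6198 0.0251 0.1225] rot [-179.8  -54.8   12.9] F [-0.2  0.2 -0.7] op 0.0277
grasp local [0.0044 0.0544 0.1334]
scene [343 229  13  19 186] [349.4 238.8]
 axis px [349.5 241. ]  pred axis at g-.03: [[350.5 235.9]]
side [265 243  14  14 144] [271.8 250. ]
 axis px [272. 252.]  pred axis at g-.03: [[270.8 244.5]]
axis xy [0.6022 0.0218] grasp xy [0.6047 0.0216] local [0.0019 0.0542 0.    ]
```

```bash
python3 -m inch '[[-0.004,0,0.0028,0,0,0,1],[-0.008,0,0.0056,0,0,0,1],[-0.0115,0,0.008,0,0,0,1],[-0.0135,0,0.0094,0,0,0,1],[-0.0135,0,0.0094,0,0,0,1]]'; python3 -c "
from h import *
st(); p,Rt=tool(); print((p-.019*Rt[:,2]))"
```

```text
time: 12.07
ee_pos: [0.6198, 0.025, 0.1064]
tcp_rot: [-179.8, -54.8, 12.9]
wrist_force: [0.6, 0.4, -0.2]
opening: 0.028
t12.07 q [ -4.1 -30.9 -53.3  14.   14.  170. ] p [0.6198 0.025  0.1064] rot [-179.8  -54.8   12.9] F [ 0.6  0.4 -0.2] op 0.028
[0.6046294  0.02150244 0.11734914]
```

```bash
python3 -m inch '[[-0.001,0,0.0007,0,0,0,1],[-0.002,0,0.0014,0,0,0,1],[-0.002,0,0.0014,0,0,0,1]]'; python3 -c "
from h import *
st()"; python3 -m inch '[[-0.001,0,0.0007,0,0,0,1],[-0.001,0,0.0007,0,0,0,1],[-0.001,0,0.0007,0,0,0,1]]' ; python3 -m inch '[[-0.001,0,0.0007,0,0,0,1],[-0.001,0,0.0007,0,0,0,1],[-0.001,0,0.0007,0,0,0,1]]'
```

```text
time: 12.32
ee_pos: [0.6202, 0.025, 0.1051]
tcp_rot: [-179.9, -54.9, 13.0]
wrist_force: [-0.4, -0.6, -1.3]
opening: 0.028
t12.32 q [ -4.1 -30.8 -53.4  13.7  14.  170. ] p [0.6202 0.025  0.1051] rot [-179.9  -54.9   13. ] F [-0.4 -0.6 -1.3] op 0.028
time: 12.57
ee_pos: [0.6203, 0.025, 0.1042]
tcp_rot: [-179.9, -54.9, 13.0]
wrist_force: [0.5, -0.6, 0.1]
opening: 0.0278
time: 12.82
ee_pos: [0.6207, 0.0251, 0.1041]
tcp_rot: [-179.9, -55.0, 13.0]
wrist_force: [-1.6, 0.6, 5.5]
opening: 0.028
```

Floor contact (5.5 N) at a grasp height of 0.115, which matches the expected 0.058+0.057. Now I release.

```bash
python3 -m inch '[[0,0,0,0,0,0,0.6],[0,0,0,0,0,0,0.45],[0,0,0,0,0,0,0.35],[0,0,0,0,0,0,0.35],[0,0,0,0,0,0,0.35],[0,0,0,0,0,0,0.35]]'; python3 -m inch '[[0,0,-0.01,0,0,0,0.3],[0,0,-0.025,0,0,0,0.3],[0,0,-0.045,0,0,0,0.3],[0.005,0,-0.07,0,0,0,0.3],[0.01,0,-0.1,0,0,0,0.3],[0.01,0,-0.1,0,0,0,0.3]]'; python3 -c "
from h import *
st()
im,d,c=shot('wrist','w5.png'); w=f(.002,.055,.058); print('pred vial base,top,rim',proj(c,[w,w+[0,0,.092],w+[0,0,.03]]).round(0))
for n in('scene','side'): im,d,c=shot(n,'r_'+n+'.png'); print(n,proj(c,[w+[0,0,.092],w+[0,0,.03]]).round(1))
"
```

```text
time: 13.32
ee_pos: [0.6201, 0.025, 0.1025]
tcp_rot: [-179.9, -54.9, 12.9]
wrist_force: [0.1, -0.4, -0.4]
opening: 0.0555
time: 13.82
ee_pos: [0.5454, 0.0071, 0.1718]
tcp_rot: [-180.0, -55.0, 13.0]
wrist_force: [0.2, -0.3, 0.8]
opening: 0.0598
t13.82 q [ -8.2 -48.4 -54.3  31.   17.2 167.5] p [0.5454 0.0071 0.1718] rot [-180.  -55.   13.] F [ 0.2 -0.3  0.8] op 0.0598
pred vial base,top,rim [[315. 304.]
 [314. 239.]
 [315. 286.]]
scene [[350.  219.1]
 [349.4 241.4]]
side [[270.7 230. ]
 [271.6 249.8]]
```

View pics/w5.png

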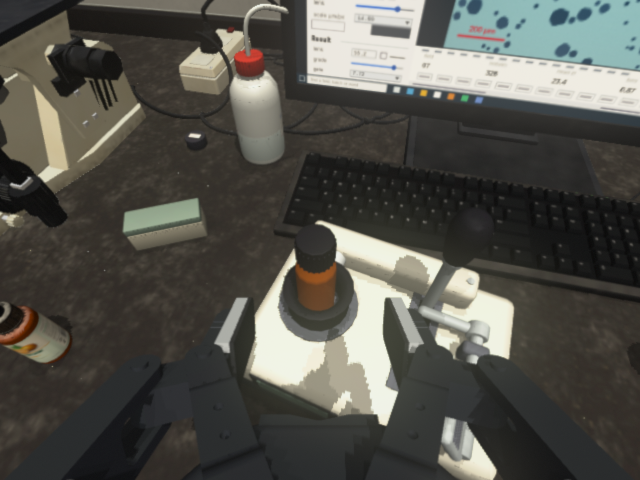

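The vial stands upright in the well: cap top at (317,232), predicted (314,239). Catch blade at about (460,435), bar at (445,318), and the catch is closed. Next is the catch: tool down, jaws along the reader's x, fingers shut.

```bash
cat >> h.py <<'E'
def down(tilt=0):
    """tool down, jaws along reader x, camera to reader +y; tilt = lever angle (deg), tool axis along lever"""
    Rd=np.array([[0,1,0],[1,0,0],[0,0,-1.]])
    return Rr@R.from_euler('y',-tilt,degrees=True).as_matrix()@Rd
E
python3 -c "
from h import *
rel(f(-.065,-.02,.24),down(),gd=0)"
```

```text
d [ 0.0391  0.0392 -0.0685] w [ 0.5494 -0.8482 -1.0582] rows>= 12
```

```bash
python3 -m inch '[[0.015,0.005,-0.025,0,0,0,0.5],[0.03,0.02,-0.05,0.05,-0.08,-0.1,0.8],[0.039,0.039,-0.068,0.1,-0.16,-0.2,1],[0.039,0.039,-0.068,0.15,-0.24,-0.3,1],[0.039,0.039,-0.068,0.21,-0.32,-0.4,1],[0.039,0.039,-0.068,0.26,-0.4,-0.5,1],[0.039,0.039,-0.068,0.31,-0.48,-0.6,1],[0.039,0.039,-0.068,0.36,-0.56,-0.7,1],[0.039,0.039,-0.068,0.42,-0.64,-0.8,1],[0.039,0.039,-0.068,0.47,-0.72,-0.9,1],[0.039,0.039,-0.068,0.52,-0.8,-1.0,1],[0.039,0.039,-0.068,0.549,-0.848,-1.058,1]]'; python3 -c "
from h import *
st()
rel(f(-.062,-.022,.15),down(),gd=0)
im,d,c=shot('wrist','w6.png'); print(proj(c,[f(-.06,-.07+.04*np.sin(.5),.071+.04*np.cos(.5)),f(-.06,-.07,.071),f(.032,-.03,.177)]).round(0))"
```

```text
time: 14.97
ee_pos: [0.5234, -0.0379, 0.2382]
tcp_rot: [178.5, -2.7, 75.8]
wrist_force: [0.2, -0.9, -0.1]
opening: 0.0003
t14.97 q [-5.5 -0.3  5.3 93.7  2.4 98.8] p [ 0.5234 -0.0379  0.2382] rot [178.5  -2.7  75.8] F [ 0.2 -0.9 -0.1] op 0.0003
d [-0.0065 -0.0002  0.088 ] w [ 0.0278 -0.0463 -0.0564] rows>= 3
[[321. 271.]
 [321. 276.]
 [460. 270.]]
```

```bash
python3 -m inch '[[-0.003,0,0.03,0.028,-0.046,-0.056,1],[-0.0065,0,0.06,0.028,-0.046,-0.056,1],[-0.0065,0,0.088,0.028,-0.046,-0.056,1],[-0.0065,0,0.088,0.028,-0.046,-0.056,1],[-0.0065,0,0.088,0.028,-0.046,-0.056,1]]'; python3 -c "
from h import *
st()
rel(f(-.060,-.024,.088),down(),gd=0)"
```

```text
time: 15.43
ee_pos: [0.5238, -0.0402, 0.1497]
tcp_rot: [180.0, -0.2, 78.7]
wrist_force: [0.4, -0.1, 0.6]
opening: -0.0001
t15.43 q [-4.5  0.7 -3.4 85.9  0.2 96.8] p [ 0.5238 -0.0402  0.1497] rot [180.   -0.2  78.7] F [ 0.4 -0.1  0.6] op -0.0001
d [-0.0026  0.0032  0.0617] w [ 0.0001 -0.0042 -0.0058] rows>= 2
```

```bash
python3 -m inch '[[-0.002,0.003,0.02,0,0,-0.005,1],[-0.0025,0.003,0.042,0,0,-0.005,1],[-0.0025,0.003,0.062,0,0,-0.005,1],[-0.0025,0.003,0.062,0,0,-0.005,1]]'; python3 -m inch '[[-0.005,0,0,0,0,0,1],[-0.01,0,0,0,0,0,1],[-0.014,0,0,0,0,0,1],[-0.018,0,0,0,0,0,1],[-0.022,0,0,0,0,0,1],[-0.022,0,0,0,0,0,1]]'; python3 -c "
from h import *
st();p,_=tool();print(Rr.T@(p-ctr))"
```

```text
time: 15.77
ee_pos: [0.5265, -0.0433, 0.0877]
tcp_rot: [179.9, -0.2, 78.9]
wrist_force: [0.1, -0.4, -1.0]
opening: 0.0004
time: 16.27
ee_pos: [0.5233, -0.0657, 0.0899]
tcp_rot: [179.8, -0.2, 78.9]
wrist_force: [-0.0, -0.2, 0.1]
opening: -0.0001
t16.27 q [-7.3  1.2 -9.5 79.   0.2 93.8] p [ 0.5233 -0.0657  0.0899] rot [179.8  -0.2  78.9] F [-0.  -0.2  0.1] op -0.0001
[-0.05887571 -0.04674723  0.0899234 ]
```

```bash
python3 -m inch '[[-0.004,0,0.001,0,0,0,1],[-0.008,0,0.002,0,0,0,1],[-0.012,0,0.002,0,0,0,1],[-0.016,0,0.002,0,0,0,1],[-0.02,0,0.002,0,0,0,1],[-0.02,0,0.002,0,0,0,1]]'; python3 -c "
from h import *
st();p,_=tool();print(Rr.T@(p-ctr))"
```

```text
time: 16.77
ee_pos: [0.5189, -0.0853, 0.0869]
tcp_rot: [179.8, -0.2, 79.0]
wrist_force: [0.6, -0.1, 0.2]
opening: 0.0001
t16.77 q [-9.4  1.2 -9.9 78.8  0.2 91.6] p [ 0.5189 -0.0853  0.0869] rot [179.8  -0.2  79. ] F [ 0.6 -0.1  0.2] op 0.0001
[-0.0594005  -0.06682342  0.08686613]
```

```bash
python3 -m inch '[[-0.003,0,0,0,0,0,1],[-0.005,0,0,0,0,0,1],[-0.005,0,0,0,0,0,1]]'; python3 -m inch '[[0.008,0,0,0,0,0,1],[0.016,0,0,0,0,0,1],[0.02,0,-0.03,0,0,0,1],[0.02,0,-0.07,0,0,0,1],[0.02,0,-0.11,0,0,0,1],[0.02,0,-0.13,0,0,0,1]]';  python3 - <<'E'
from h import *
st()
for n in('scene','side','wrist'):
    im,d,c=shot(n,'c_'+n+'.png'); v,u=np.mgrid[0:480,0:640]; P=pts(c,np.c_[u.ravel(),v.ravel()],d); L=(P-ctr)@Rr
    for nm,x0,x1 in(('blade',-.075,-.045),('bar',-.03,.02)):
        m=(L[:,0]>x0)&(L[:,0]<x1)&(L[:,1]>-.115)&(L[:,1]<-.02)&(L[:,2]>.083)&(L[:,2]<.135)&(d.ravel()>0); q=L[m]
        if len(q): print(n,nm,len(q),np.median(q,0).round(3),q.min(0).round(3),q.max(0).round(3))
    if n!='wrist':
        u0,v0=proj(c,f(-.02,-.05,.1))[0].astype(int); cv2.imwrite(f'pics/cc_{n}.png',cv2.resize(im[v0-40:v0+40,u0-45:u0+45],None,fx=4.4,fy=4.4,interpolation=cv2.INTER_CUBIC)[:,:,::-1])
a=cv2.imread('pics/cc_scene.png');b=cv2.imread('pics/cc_side.png');cv2.imwrite('pics/cc.png',np.hstack([a,b]))
E
```

```text
time: 17.02
ee_pos: [0.5181, -0.0898, 0.087]
tcp_rot: [179.8, -0.2, 79.0]
wrist_force: [1.0, -0.2, -0.1]
opening: -0.0002
time: 17.52
ee_pos: [0.5224, -0.0693, 0.222]
tcp_rot: [179.5, -0.2, 79.0]
wrist_force: [1.8, -0.5, 0.1]
opening: -0.0
t17.52 q [-7.7  1.1  5.  93.4  0.2 93.3] p [ 0.5224 -0.0693  0.222 ] rot [179.5  -0.2  79. ] F [ 1.8 -0.5  0.1] op -0.0
scene blade 65 [-0.058 -0.098  0.096] [-0.069 -0.103  0.084] [-0.045 -0.086  0.102]
scene bar 3 [ 0.019 -0.064  0.098] [ 0.019 -0.066  0.094] [ 0.02  -0.063  0.104]
side blade 99 [-0.058 -0.087  0.093] [-0.069 -0.096  0.083] [-0.046 -0.072  0.105]
side bar 6 [ 0.018 -0.06   0.095] [ 0.017 -0.067  0.083] [ 0.019 -0.052  0.112]
wrist blade 801 [-0.056 -0.087  0.095] [-0.068 -0.098  0.083] [-0.045 -0.075  0.105]
wrist bar 1 [ 0.02  -0.057  0.11 ] [ 0.02  -0.057  0.11 ] [ 0.02  -0.057  0.11 ]
```

View pics/c_wrist.png

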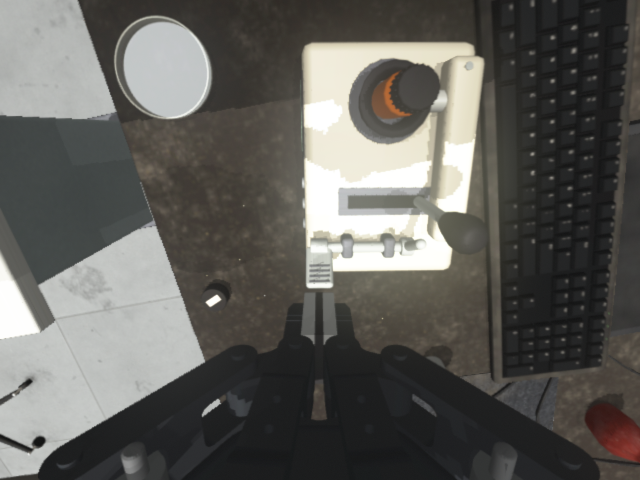

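Catch is open: blade leaning right at (318,272), its tip at local y ≈ -0.10 (about 1.25 rad), and the bar is raised. Vial still seated at (400,95). Next is the lever.

Run:
```python
from h import *
rel(f(.032,-.03,.215),down(),gd=0)
# knob from two places: start wrist view and present one
im,d,c=shot('wrist'); v,u=np.mgrid[0:480,0:640]; P=pts(c,np.c_[u.ravel(),v.ravel()],d); L=(P-ctr)@Rr
m=(abs(L[:,0]-.032)<.03)&(abs(L[:,1]+.03)<.03)&(L[:,2]>.165)&(L[:,2]<.185)&(d.ravel()>0); q=L[m]; print('knob top',len(q),np.median(q,0).round(4),q.min(0).round(4),q.max(0).round(4))
```

```text
d [0.0206 0.0908 0.0048] w [ 0.0068 -0.0043  0.0004] rows>= 3
knob top 1299 [ 0.032  -0.0289  0.1747] [ 0.0233 -0.0427  0.165 ] [ 0.0457 -0.0189  0.1791]
```

```bash
python3 -m inch '[[0.007,0.03,-0.005,0,0,0,0.3],[0.014,0.06,-0.005,0,0,0,0],[0.0206,0.091,-0.005,0.007,-0.004,0,0],[0.0206,0.091,-0.005,0.007,-0.004,0,0],[0.0206,0.091,-0.005,0.007,-0.004,0,0],[0.0206,0.091,-0.005,0.007,-0.004,0,0],[0.0206,0.091,-0.005,0.007,-0.004,0,0]]'; python3 -c "
from h import *
st()
rel(f(.032,-.03,.160),down())"
```

```text
time: 18.3
ee_pos: [0.614, -0.0672, 0.2225]
tcp_rot: [-179.8, -0.0, 79.0]
wrist_force: [-0.5, -0.1, 0.1]
opening: 0.0832
t18.30 q [-6.3 14.7 20.1 95.7  0.  94.8] p [ 0.614  -0.0672  0.2225] rot [-179.8   -0.    79. ] F [-0.5 -0.1  0.1] op 0.0832
d [0.0009 0.0019 0.0815] w [-0.0042 -0.0001 -0.0002] rows>= 2
```

```bash
python3 -m inch '[[0.001,0.002,0.02,0,0,0,0],[0.001,0.002,0.042,0,0,0,0],[0.001,0.002,0.064,0,0,0,0],[0.001,0.002,0.0815,0,0,0,0],[0.001,0.002,0.0815,0,0,0,0],[0.001,0.002,0.0815,0,0,0,0.3]]' 40; python3 -m inch '[[0,0,0,0,0,0,1],[0,0,0,0,0,0,1],[0,0,0,0,0,0,1],[0,0,0,0,0,0,1],[0,0,0,0,0,0,1],[0,0,0,0,0,0,1],[0,0,0,0,0,0,1]]'; python3 -c "
from h import *
st()
p,Rt=tool(); g=p-.019*Rt[:,2]; L=Rr.T@(g-ctr); print(L); r=L[2]-.028
for a in(.1,.2,.3,.4,.5,.6,.63):
    t=L+[-r*np.sin(a),0,-r*(1-np.cos(a))]; print(a,end=' '); rel(f(*t),down(np.degrees(a)))
"
```

```text
time: 18.8
ee_pos: [0.6156, -0.0667, 0.1416]
tcp_rot: [-179.8, -0.0, 79.0]
wrist_force: [0.0, -0.1, 0.4]
opening: 0.0752
time: 19.38
ee_pos: [0.6175, -0.0668, 0.1422]
tcp_rot: [-179.9, -0.0, 79.0]
wrist_force: [2.1, 0.0, 5.1]
opening: 0.0228
t19.38 q [-6.2 14.  10.4 86.5  0.  94.8] p [ 0.6175 -0.0668  0.1422] rot [-179.9   -0.    79. ] F [2.1 0.  5.1] op 0.0228
[ 0.03386824 -0.02994366  0.16124929]
0.1 d [-0.     -0.0114  0.0006] w [-0.1012 -0.0002 -0.0003] rows>= 1
0.2 d [-0.     -0.0227  0.0023] w [-2.012e-01 -2.000e-04 -3.000e-04] rows>= 2
0.3 d [-0.     -0.0337  0.0051] w [-3.012e-01 -2.000e-04 -3.000e-04] rows>= 3
0.4 d [-0.     -0.0445  0.0091] w [-4.012e-01 -1.000e-04 -3.000e-04] rows>= 4
0.5 d [-0.     -0.0547  0.0141] w [-5.012e-01 -1.000e-04 -3.000e-04] rows>= 5
0.6 d [-0.     -0.0645  0.02  ] w [-6.012e-01 -1.000e-04 -3.000e-04] rows>= 5
0.63 d [-0.     -0.0673  0.022 ] w [-6.312e-01 -1.000e-04 -3.000e-04] rows>= 6
```

```bash
python3 -m inch '[[0,-0.006,0,-0.05,0,0,1],[0,-0.0114,0.0006,-0.1,0,0,1],[0,-0.017,0.0013,-0.15,0,0,1],[0,-0.0227,0.0023,-0.2,0,0,1],[0,-0.028,0.0036,-0.25,0,0,1],[0,-0.0337,0.0051,-0.3,0,0,1],[0,-0.039,0.007,-0.35,0,0,1],[0,-0.0445,0.0091,-0.4,0,0,1],[0,-0.0445,0.0091,-0.4,0,0,1]]'; python3 -c "
from h import *
st()
p,Rt=tool(); g=p-.019*Rt[:,2]; L=Rr.T@(g-ctr); print(L, np.arctan2(.032-L[0],L[2]-.028),np.hypot(.032-L[0],L[2]-.028))
for a in(.5,.6,.62):
    t=[.0325-.133*np.sin(a),-.03,.028+.133*np.cos(a)]; print(a,end=' '); rel(f(*t),down(np.degrees(a)))
"
```

```text
time: 20.13
ee_pos: [0.5717, -0.0584, 0.1312]
tcp_rot: [157.1, 0.0, 79.0]
wrist_force: [15.3, -4.6, -17.0]
opening: 0.0234
t20.13 q [ -4.6 -15.1 -23.4  59.   -2.5  96. ] p [ 0.5717 -0.0584  0.1312] rot [157.1   0.   79. ] F [ 15.3  -4.6 -17. ] op 0.0234
[-0.02013417 -0.03033125  0.14869915] 0.4077298281126397 0.13147720787336226
0.5 d [ 0.0003 -0.0099 -0.0008] w [-0.1012  0.0008 -0.0004] rows>= 1
0.6 d [ 0.0003 -0.0211  0.001 ] w [-0.2012  0.0008 -0.0003] rows>= 2
0.62 d [ 0.0003 -0.0234  0.0014] w [-0.2212  0.0008 -0.0003] rows>= 2
```

```bash
python3 -m inch '[[0,-0.006,0.001,-0.05,0,0,1],[0,-0.0115,0.001,-0.1,0,0,1],[0,-0.0165,0.0015,-0.15,0,0,1],[0,-0.022,0.0025,-0.2,0,0,1],[0,-0.022,0.0025,-0.2,0,0,1],[0,-0.022,0.0025,-0.2,0,0,1]]'
cat > lv.py <<'E'
from h import *
st()
p,Rt=tool(); g=p-.019*Rt[:,2]; L=Rr.T@(g-ctr); o=telemetry.get_obs(); print('grasp local',L.round(4),'angle', np.arctan2(.032-L[0],L[2]-.028).round(3),'rad',np.hypot(.032-L[0],L[2]-.028).round(4),'F local',(Rr.T@o['wrist_force']).round(1))
E
python3 lv.py
```

```text
time: 20.63
ee_pos: [0.5553, -0.0553, 0.1218]
tcp_rot: [145.6, 0.0, 78.9]
wrist_force: [27.5, -8.9, -14.5]
opening: 0.0228
t20.63 q [ -3.5 -28.5 -38.3  46.1  -4.3  96.3] p [ 0.5553 -0.0553  0.1218] rot [145.6   0.   78.9] F [ 27.5  -8.9 -14.5] op 0.0228
grasp local [-0.0402 -0.0305  0.1375] angle 0.583 rad 0.1311 F local [ 28.7  -3.5 -14.5]
```

```bash
python3 -m inch '[[0,-0.001,0,-0.01,0,0,1],[0,-0.001,0,-0.01,0,0,1],[0,-0.001,0,-0.01,0,0,1]]'; python3 lv.py;  python3 - <<'E'
from h import *
ims=[]
for n in('scene','side'):
    im,d,c=shot(n); u0,v0=proj(c,f(-.01,-.01,.09))[0].astype(int); ims.append(cv2.resize(im[v0-50:v0+50,u0-50:u0+50],None,fx=4,fy=4,interpolation=cv2.INTER_CUBIC)[:,:,::-1])
    print(n,[((proj(c,f(.032-k*np.sin(.6),-.03,.028+k*np.cos(.6)))[0]-[u0-50,v0-50])*4).round(0) for k in(.05,.08,.13)])
cv2.imwrite('pics/fin.png',np.hstack(ims))
E
```

```text
time: 20.88
ee_pos: [0.5554, -0.0553, 0.1219]
tcp_rot: [145.1, 0.0, 78.9]
wrist_force: [31.5, -10.1, -14.3]
opening: 0.0232
t20.88 q [ -3.4 -29.  -38.9  45.4  -4.4  96.3] p [ 0.5554 -0.0553  0.1219] rot [145.1   0.   78.9] F [ 31.5 -10.1 -14.3] op 0.0232
grasp local [-0.0402 -0.0305  0.1375] angle 0.583 rad 0.1312 F local [ 32.9  -3.9 -14.3]
scene [array([232., 242.]), array([207., 209.]), array([164., 153.])]
side [array([202., 202.]), array([225., 183.]), array([264., 149.])]
```

View pics/fin.png

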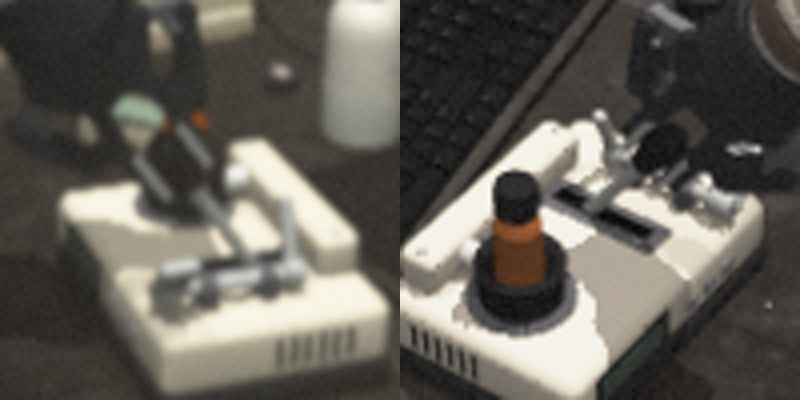

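The lever is at its stop: 1 mm more command gave no motion, only 4 N more force, and the rod lies on the 0.6 rad line in both views. I'll ease the excess pull and confirm it stays there.

```bash
python3 -m inch '[[0,0.001,0,0,0,0,1],[0,0.0025,0,0,0,0,1],[0,0.0025,0,0,0,0,1],[0,0.0025,0,0,0,0,1]]'; python3 lv.py
```

```text
time: 21.32
ee_pos: [0.5556, -0.0554, 0.1219]
tcp_rot: [145.3, 0.0, 78.9]
wrist_force: [11.6, -7.0, -7.2]
opening: 0.0229
t21.32 q [ -3.5 -28.7 -38.5  45.7  -4.4  96.2] p [ 0.5556 -0.0554  0.1219] rot [145.3   0.   78.9] F [11.6 -7.  -7.2] op 0.0229
grasp local [-0.0399 -0.0305  0.1375] angle 0.581 rad 0.131 F local [12.7 -4.7 -7.2]
```

```bash
python3 -m inch '[[0,-0.0015,0,0,0,0,1],[0,-0.0015,0,0,0,0,1],[0,-0.0015,0,0,0,0,1],[0,-0.0015,0,0,0,0,1],[0,-0.0015,0,0,0,0,1]]'; python3 lv.py; python3 -c "
from h import *
order.job_done()"
```

```text
time: 21.73
ee_pos: [0.5555, -0.0554, 0.1219]
tcp_rot: [145.2, 0.0, 78.9]
wrist_force: [23.8, -7.4, -11.8]
opening: 0.0226
t21.73 q [ -3.5 -28.9 -38.7  45.6  -4.4  96.3] p [ 0.5555 -0.0554  0.1219] rot [145.2   0.   78.9] F [ 23.8  -7.4 -11.8] op 0.0226
grasp local [-0.0401 -0.0305  0.1375] angle 0.582 rad 0.1311 F local [ 24.8  -2.7 -11.8]
the job is handed in; nothing more can be done
```

The job is done and handed in at 21.7 s on the robot's clock. I inverted the vial, set it down in the well and let go. I then flipped the catch open and pulled the lever to its stop, where the gripper still holds it.

- **Vial:** the tool orientation put it fully upside down, and a picture confirmed it. On lowering, it met the well floor at the expected height (5.5 N), and in the last pictures it stands upright in the well.
- **Catch:** the depth images put the blade at about 1.25 rad, leaning right with the bar raised, before the lever was touched.
- **Lever:** one more millimetre of pull moved nothing and only added about 4 N, so it is at the stop. It was handed in with roughly 14 N of pull along its travel, against about 6 N from the spring.

Three readings did not match exactly:
- **Lever angle:** the gripper position gives 0.582 rad instead of 0.6. The grip was about 2 mm off centre, which explains most of that.
- **Vial grip:** the fingers read 28.3 mm on the 30 mm vial body, but the hold never slipped.
- **Well position:** the views disagreed by 2 to 3 mm. I corrected for that before lowering the vial.

Nothing I did came near the other objects, but I made no separate check on them at the end.

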